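# Set out the bench for casing up a watch

### The job

Set out the work mat for casing up the opened watch: put the open case in the middle of the round casing cushion, lay the case back on the mat midway between the cushion and the gasket dish, stand the movement in its holder directly behind the cushion and put the dust cover down over it without knocking the movement, and stand the loupe directly behind the dish. Leave about 20 mm clear between cover and cushion, and between loupe and dish; behind means away from the robot, square to the mat, and everything stays the same way up as it lies now. Leave the press die, the screwdriver and the case opener where they are.

Things in the scene. Friction and masses are not known exactly. Their poses are not given: they have to be found in the camera images.
- case_center (a point): Open steel watch case without its back or movement: a round shell 44 mm across and 10 mm high, lying crystal down with the open side up, two pairs of lugs reaching 27 mm from the centre towards its +x and -x, and a small crown (6 mm thick) reaching 25 mm from the centre towards its +y. It lies loose on the bench beside the mat. Grip it by the round sides, about across y. Point: its centre, 5 mm above its underside; z up.
- caseback_center (a point): Steel case back: a solid disc 40 mm across and 5 mm thick with six small notches round its upper face, lying loose and flat beside the mat. Point: its centre, 2.5 mm above its underside; z up.
- movement_center (a point): Watch movement in its round grey plastic holder, loose beside the mat: the holder is 50 mm across and 10 mm high, the movement (30 mm across, with small brass wheels) lies in its top and brings it to 14 mm. Grip it by the holder's sides. Point: on its axis, 7 mm above its underside; z up.
- cover_center (a point): Dust cover: a smoked grey plastic dome, hardly see-through, hollow and open below, 76 mm across outside and 70 mm inside at the rim, straight to 14 mm up, then narrowing to 54 mm across at its flat top 28 mm up; a black round knob 16 mm across stands on it from 30 to 43 mm above the rim. 25 mm of height inside. It stands loose beside the mat. Lift it by the knob. Point: on its axis, 21.5 mm above its rim; z up.
- loupe_center (a point): Watchmaker's eye loupe: a black tapered tube standing on its wide end, 40 mm across at the foot, narrowing to a 30 mm barrel from 18 mm up to its top at 36 mm, with a steel band and a lens at the top. It stands loose beside the mat. Point: on its axis, 18 mm above its foot; z up.
- cushion: Casing cushion, fixed on the mat: a round aluminium base with a flat dark rubber top, 60 mm across and 16 mm high. It stands near one end of the grey-green work mat (300 mm long, 260 mm deep, 3 mm thick, lying about crosswise in front of the robot), at either end. Origin: the centre of its underside, which is the level of the mat's top; x points straight to the back of the mat (behind), y along the mat to the left, z up.
- dish: Gasket dish, fixed near the other end of the same mat, 162 to 178 mm from the cushion along y: a round open aluminium dish 60 mm across at the rim and 12 mm high with a thin black gasket ring in it. Origin: the centre of its underside, at the mat's top; its axes are parallel to the cushion's (x straight to the back of the mat).
- die_center (a point): Bystander: a white nylon press die, a stepped disc 34 mm across and 18 mm high, among the loose things beside the mat. Point: its centre, 9 mm above its underside; z up.
- screwdriver: Bystander: screwdriver with a green handle, 19 mm thick and 160 mm long, lying crosswise on the mat along its back edge. Origin: on its underside about mid-length; x runs along it to the tip.
- opener: Bystander: steel case opener, a flat wrench 143 mm long, 36 mm wide at its jaw and 15 mm high, lying crosswise beyond the mat. Origin: on its underside about mid-length; x runs along it to the jaw.
Not all that is in view belongs to the job. What is shaped like the part that bears cover_center but brown, green or pink is not meant.

How it is judged:
By the outcome, as a careful person would: the job done as asked, in the order asked, and still so for the second after the job is handed in, with the robot touching nothing.
It also fails if it takes over 112 s, if anything falls off the work surface, if the arm or the gripper's body presses on something with over 40 N, if the wrist force passes 120 N, or if a joint passes its speed limit or range.

### The arm

A 6-joint arm with a two-finger parallel gripper is mounted at the origin on the work surface. World frame = base frame: x ahead of the robot, y to its left, z up, the work surface at z = 0. Lengths are in mm, angles in rad, forces in N, time in s.
With the tool pointing down it reaches from about 300 to 775 mm from the base axis. Payload 14.6 kg.
Tool frame: the origin (TCP) lies between the finger pads; the fingertips stand 19 mm ahead of it and the grasp point (between the pads) is the TCP (manip.tcp_to_tips is the distance from the TCP to the fingertips, in mm); x points along the fingers, z is the direction in which the jaws open and shut, and the axes are right-handed (so a half turn about x gives the same grasp; the last joint's range is limited). The gripper opens to 94 mm and grips with 3 to 60 N. Pads are 16 mm wide; open, the fingers measure 119 mm over their backs; the gripper's body (75 mm by 177 mm) begins 78 mm behind the grasp point.
Start: joints at [1.241, 0.3, 1.521, -0, 1.321, -0.067], TCP at [142.88, 531.107, 224.446] pointing down, gripper open.
Joint ranges: [-3.03, 3.03], [-0.79, 2.21], [0.23, 2.52], [-1.04, 4.18], [0, 3.07], [-2.55, 2.55]. Speed limits (rad/s): [2.22, 2.22, 2.57, 3.14, 3.14, 3.14].

### API

Orientations are given as [roll, pitch, yaw] about the fixed x, y, z axes, in that order (R = Rz(yaw) Ry(pitch) Rx(roll)).
In Python, from cell import manip gives the robot as it stands.
- The arm moves only by the tool jog_arm, never from a script. Its argument "moves" is a list that holds one entry, the list of rows, each a list of 6 numbers: the shift along the world's x, y, z in mm, then the turn, a rotation vector about the world's x, y, z in degrees. In form: [[[dx, dy, dz, wx, wy, wz], ...]]. A call has 1 to 5 rows; each row shifts and turns the pose as measured when the row begins; what a row does not reach is not made up. A row lasts 1/10 s, in which the tool goes at most 50 mm and 8.59 degrees, less where a joint would pass 70% of its speed; a pose out of reach is approached as far as the arm can. A call is refused whole if a number of a shift passes 50 or a number of a turn 8.59, either way. A call with a gripper value outside its range is refused whole. "gripper" is the opening, from -1 (shut) to 1 (fully open), set as the call begins (left out, the last holds). The fingers move at their own pace and stop on an object; "squeeze" is the grip in N (left out, the last holds). Time passes only in rows, so rows that do not move let the fingers close. It gives the time, the measured TCP pose, the force and the opening at its end, in the units of the state.
- manip.read_state(): the state, without advancing time (a new reading comes with each control period).
- manip.camera(name): name is "scene" or "side" or "wrist"; returns (picture, depth): 420x560x3 uint8, blue, green, red; 420x560 float32, mm along the optical axis (not along the pixel's ray), 0 where there is no reading.
- manip.camera_params(name): a dict with "fx", "fy", "cx", "cy" (pixels), "rvec" (rotation vector, rad) and "tvec" (3), from world to camera coordinates, as OpenCV has them. Camera axes: x right, y down, z forward; pixel columns grow to the right and rows downward; lengths in mm; the calibration is good to about 2 mm. A picture is of the moment at which its call begins: read the wrist's pose just before it. camera_params takes no time and is no camera call; for the wrist camera it gives the pose at the moment of the call.
- manip.sign_off(): hands the job in, once; it reports no verdict.
The state is a dict: "clock": time; "joints": joint angles; "qd": joint speeds; "effort": joint torques, N m; "eef_pos": TCP position; "eef_rot": TCP orientation; "wrist_force": force on the tool from outside, world axes, zero at the start; "moment": the same for the moment, N m; "finger_gap": finger opening in mm.
Only numpy, scipy, OpenCV 4.12 (cv2) and the standard library are available. Lean on these libraries where they do the work, as an engineer would, in place of code of your own. Each camera call takes 0.05 s, during which the arm holds its last target. There are 200 camera calls.

## Working session

There is one attempt and no reset: what is moved stays moved. The work goes in short steps, Python scripts to look and compute and a tool call to move; the robot and the scene stay as the last step left them, time stands still between calls to the robot, and variables do not carry over. Pictures are saved under pics/ and viewed, about 12 in all and at most 16, crops included, and the job is handed in when it is done.

Besides the shell and the picture viewer there is one more tool, called by a JSON object that holds its "name" and its "arguments". jog_arm: Moves the arm, as the interface text tells. Its arguments: {"type":"object","properties":{"moves":{"type":"array","items":{"type":"array","items":{"type":"array","items":{"type":"number"}}}},"gripper":{"type":"number"},"squeeze":{"type":"number"}},"required":["moves"]}

```bash
ls; mkdir -p pics; cat > h.py <<'E'
import numpy as np, cv2
from cell import manip
def shot(n,save=None):
    P=manip.camera_params(n); im,d=manip.camera(n)
    if save:
        cv2.imwrite(f'pics/{save}.png',im); np.savez(f'pics/{save}.npz',d=d,im=im,**{k:np.array(v) for k,v in P.items()})
    return im,d,P
def world(d,P):
    h,w=d.shape; u,v=np.meshgrid(np.arange(w),np.arange(h))
    c=np.stack([(u-P['cx'])/P['fx']*d,(v-P['cy'])/P['fy']*d,d],-1)
    R=cv2.Rodrigues(np.array(P['rvec'],float))[0]
    return (c-np.array(P['tvec']).ravel())@R
E
python3 - <<'E'
from h import *
print(manip.read_state())
for n in('scene','side','wrist'):
    im,d,P=shot(n,n+'0'); print(n,P,(d>0).mean())
E
```

```text
pics
{'clock': 0.0, 'joints': array([ 1.24140861e+00,  3.00446063e-01,  1.52155503e+00, -1.06840829e-05,
        1.32067127e+00, -6.65440611e-02]), 'qd': array([ 0.00054992,  0.00115722,  0.00114433, -0.00079379, -0.00015589,
       -0.00048196]), 'effort': array([ 1.99947266e-03, -5.31803834e+01, -3.52736521e+01,  7.09479419e-02,
        2.43659428e-02, -8.04113120e-05]), 'eef_pos': array([142.80827878, 530.90461934, 223.91106416]), 'eef_rot': array([ 3.08463306,  1.56971657, -1.89059692]), 'wrist_force': array([ 9.07770866e-05,  1.15067865e-01, -4.41002810e-01]), 'moment': array([-0.01064944, -0.04516671, -0.02455311]), 'finger_gap': 94.13285892771216}
scene {'fx': 410.17092010549584, 'fy': 410.17092010549584, 'cx': 282.5036779477557, 'cy': 210.40167270636027, 'rvec': array([ 0.62489946,  2.81677429, -0.86492446]), 'tvec': array([ 490.4323176 , -108.50482498, 1110.86645101])} 0.9959948979591837
side {'fx': 501.11589151274217, 'fy': 501.11589151274217, 'cx': 286.70065439956505, 'cy': 210.9946554203296, 'rvec': array([ 2.37929132, -0.41425974,  0.13179262]), 'tvec': array([-478.3525647 ,  141.26540079, 1173.59824026])} 0.9960374149659864
wrist {'fx': 308.264756480158, 'fy': 308.264756480158, 'cx': 277.3518115636428, 'cy': 215.44771116252352, 'rvec': array([-2.32267293, -1.78187139, -0.2311237 ]), 'tvec': array([-550.00940727,  -25.58039001,  390.52791295])} 0.9961479591836735
```

View pics/scene0.png

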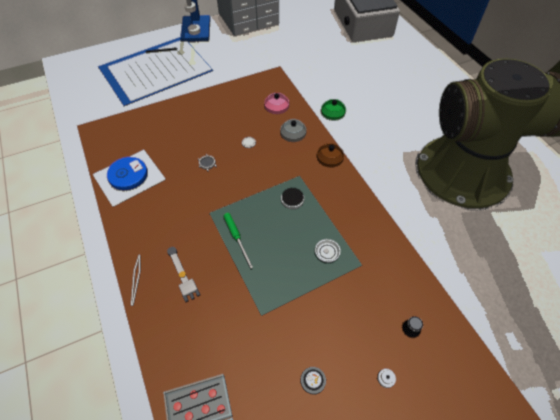

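View pics/side0.png

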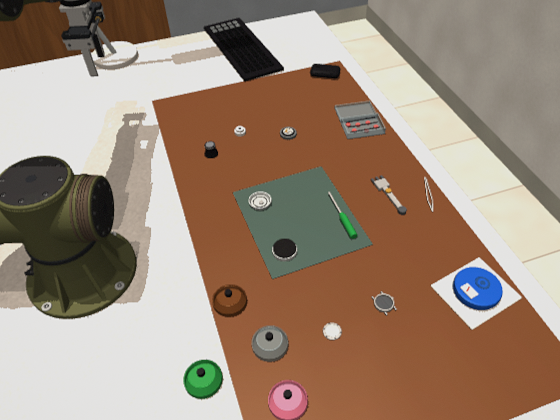

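The scene view shows the cushion at (292,198), the dish at (327,250), the grey cover at (293,129), the case at (207,161), the loupe at (414,326) and the movement at (313,380). There are two white or steel discs, at (249,142) and (387,378). I'll use their heights to tell the die from the case back.

```bash
python3 - <<'E'
from h import *
def blobs(n,seeds,r=26):
    z=np.load(f'pics/{n}0.npz'); W=world(z['d'],{k:z[k] for k in('fx','fy','cx','cy','rvec','tvec')})
    for k,(u,v) in seeds.items():
        p=W[v-r:v+r,u-r:u+r].reshape(-1,3); base=3 if k in('cushion','dish') else 0
        c=W[v,u]; q=p[(np.hypot(*(p[:,:2]-c[:2]).T)<45)&(p[:,2]>base+2.5)]
        if len(q)<5: print(n,k,c.round(),'few');continue
        top=q[q[:,2]>np.percentile(q[:,2],97)-4]
        print(n,k,'px',c.round(),'zmax',np.percentile(q[:,2],97).round(1),'mid',((q.min(0)+q.max(0))/2).round()[:2],'ext',(q.max(0)-q.min(0)).round()[:2],'top',top.mean(0).round(),'n',len(q))
blobs('scene',dict(cushion=(292,197),dish=(327,250),cover=(293,127),case=(207,161),A=(249,142),B=(387,378),mov=(313,380),loupe=(414,325),driver=(238,240),opener=(183,275)))
blobs('side',dict(cushion=(285,249),dish=(260,200),cover=(270,340),case=(384,301),A=(332,331),B=(239,130),mov=(288,132),loupe=(210,148)))
# mat
for n in('scene','side'):
    z=np.load(f'pics/{n}0.npz'); W=world(z['d'],{k:z[k] for k in('fx','fy','cx','cy','rvec','tvec')})
    im=z['im'].astype(int); m=(im[...,1]>im[...,2]+8)&(im.max(-1)<130)&(abs(W[...,2]-3)<4)&(abs(im[...,0]-im[...,1])<30)
    nn,l,st,_=cv2.connectedComponentsWithStats(m.astype(np.uint8)); i=1+st[1:,4].argmax()
    p=W[l==i][:,:2].astype(np.float32); r=cv2.minAreaRect(p); print(n,'mat',r, 'z',np.median(W[l==i][:,2]))
E
```

```text
scene cushion px [ 466. -104.   18.] zmax 19.9 mid [ 472. -106.] ext [77. 59.] top [ 465. -106.   18.] n 393
scene dish px [456.  63.   9.] zmax 15.5 mid [456.  66.] ext [58. 66.] top [455.  63.  14.] n 267
scene cover px [ 358. -321.   24.] zmax 40.5 mid [ 360. -321.] ext [76. 73.] top [ 358. -322.   40.] n 464
scene case px [ 619. -322.    3.] zmax 11.0 mid [ 621. -321.] ext [74. 65.] top [ 623. -315.    9.] n 125
scene A px [ 488. -338.    4.] zmax 6.8 mid [ 477. -330.] ext [60. 57.] top [ 489. -339.    4.] n 96
scene B px [487. 363.  16.] zmax 18.4 mid [485. 367.] ext [77. 78.] top [486. 362.  17.] n 277
scene mov px [619. 305.  12.] zmax 14.7 mid [618. 303.] ext [76. 71.] top [619. 305.  13.] n 550
scene loupe px [387. 302.  35.] zmax 37.2 mid [386. 304.] ext [81. 65.] top [382. 300.  35.] n 349
scene driver px [636. -47.  14.] zmax 20.8 mid [629. -47.] ext [75. 89.] top [635. -74.  19.] n 357
scene opener px [781. -15.  15.] zmax 14.2 mid [782. -15.] ext [70. 90.] top [782.  -3.  12.] n 355
side cushion px [ 463. -115.   18.] zmax 21.4 mid [ 463. -118.] ext [81. 75.] top [ 462.
[... 286 characters left out ...]
xt [87. 84.] top [ 620. -319.    9.] n 310
side A px [ 488. -343.    4.] zmax 7.9 mid [ 488. -345.] ext [87. 85.] top [ 487. -341.    6.] n 290
side B px [481. 352.  16.] zmax 20.0 mid [480. 350.] ext [87. 84.] top [484. 360.  18.] n 134
side mov px [615. 297.  12.] zmax 16.0 mid [616. 299.] ext [84. 82.] top [616. 301.  14.] n 201
side loupe px [379. 285.  32.] zmax 38.0 mid [377. 282.] ext [82. 80.] top [380. 297.  36.] n 220
scene mat ((535.2689819335938, -15.742233276367188), (256.66278076171875, 297.49371337890625), 2.5484585762023926) z 1.6303650284662072
side mat ((533.5960693359375, -17.839584350585938), (259.5184020996094, 299.93817138671875), 2.469001293182373) z 2.4750296829140126
```

The heights settle it: A is the case back at about (488,-339) with its top near 5 mm, and B is the die at 18 mm. The mat's yaw is about 2.6°, which agrees with the cushion-to-dish direction. Next I'll get the jaw direction and the wrist camera offset.

```bash
python3 - <<'E'
from h import *
from scipy.spatial.transform import Rotation as R
s=manip.read_state(); T=R.from_euler('xyz',s['eef_rot']).as_matrix(); print(T.round(3))
P=manip.camera_params('wrist'); C=cv2.Rodrigues(P['rvec'])[0]; c=-C.T@P['tvec']
print('cam',c.round(),'in tool',(T.T@(c-s['eef_pos'])).round(1),'axes in tool\n',(T.T@C.T).round(2))
E
```

```text
[[-0.    -0.966  0.26 ]
 [-0.001  0.26   0.966]
 [-1.     0.    -0.001]]
cam [ 70. 551. 384.] in tool [-1.599e+02  7.550e+01  1.000e-01] axes in tool
 [[-0.   -0.26  0.97]
 [ 0.   -0.97 -0.26]
 [ 1.    0.    0.  ]]
```

{"name": "jog_arm", "arguments": {"moves": [[[40,-50,30,0,0,0],[40,-50,20,0,0,0],[50,-50,0,0,0,0],[50,-50,0,0,0,0],[50,-50,0,0,0,0]]]}}

```text
clock: 0.65
eef_pos: [307.0, 349.1, 260.1]
eef_rot: [3.069, 1.567, -1.898]
wrist_force: [0.7, 0.2, -0.0]
finger_gap: 93.8
```

{"name": "jog_arm", "arguments": {"moves": [[[25,-50,0,0,0,0],[25,-50,0,0,0,0],[25,-50,0,0,0,0],[25,-50,0,0,0,0],[25,-50,0,0,0,0]]]}}

```text
clock: 1.15
eef_pos: [417.8, 124.9, 259.9]
eef_rot: [3.131, 1.567, -1.835]
wrist_force: [1.3, 0.4, 0.0]
finger_gap: 94.0
```

{"name": "jog_arm", "arguments": {"moves": [[[15,-50,0,0,0,0],[15,-50,0,0,0,0],[10,-40,0,0,0,0]]]}}

```text
clock: 1.45
eef_pos: [456.3, -13.4, 259.7]
eef_rot: [3.142, 1.567, -1.825]
wrist_force: [-0.1, -0.2, -0.5]
finger_gap: 94.0
```

```bash
python3 - <<'E'
from h import *
shot('wrist','mat1')
E
```

{"name": "jog_arm", "arguments": {"moves": [[[35,-50,0,0,0,0],[35,-50,0,0,0,0],[35,-50,0,0,0,0],[35,-50,0,0,0,0],[35,-50,0,0,0,0]]]}}

```text
clock: 2.0
eef_pos: [597.1, -219.7, 259.5]
eef_rot: [-3.039, 1.566, -1.725]
wrist_force: [1.4, 1.6, 0.1]
finger_gap: 94.3
```

View pics/mat1.png

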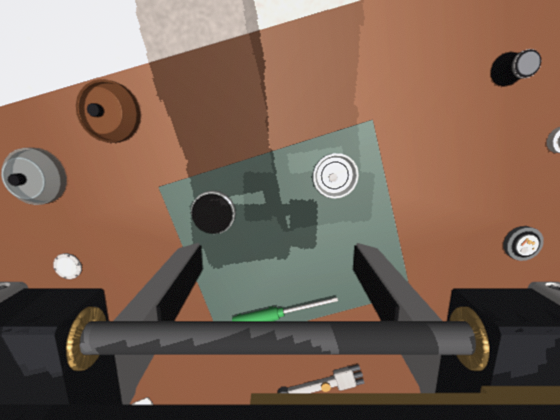

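The mat view shows the cushion at (213,213), the dish at (335,176), the grey cover at (35,177), the loupe at (520,65), the movement at (523,243) and the case back at (67,267). I'll fit each one at its known top height.

```bash
cat >> h.py <<'E'
def fit(save,seed,ztop,tol,rmax):
    "enclosing circle (world xy) of surface points at height ztop+-tol near the seed pixel"
    z=np.load(f'pics/{save}.npz'); P={k:z[k] for k in('fx','fy','cx','cy','rvec','tvec')}
    W=world(z['d'],P); u,v=seed
    R=cv2.Rodrigues(P['rvec'])[0]; ray=R.T@np.array([(u-P['cx'])/P['fx'],(v-P['cy'])/P['fy'],1]); o=-R.T@P['tvec']
    c=(o+ray*(ztop-o[2])/ray[2])[:2]
    for _ in range(3):
        m=(np.hypot(*(W[...,:2]-c).transpose(2,0,1))<rmax)&(abs(W[...,2]-ztop)<tol)
        p=W[m]; 
        if len(p)<5: return c,0,0,0
        (x,y),r=cv2.minEnclosingCircle(p[:,:2].astype(np.float32)); c=np.array([x,y])
    return c.round(1),round(r,1),np.median(p[:,2]).round(1),len(p)
E
python3 - <<'E'
from h import *
for k,a in dict(cushion=((213,213),19,2.5,36),dish=((335,176),15,2.5,36),cover=((35,177),28,2,36),knob=((17,180),43,3,14),cback=((67,267),5,2,25),loupe=((526,63),36,3,22),mov=((523,243),12,4,30)).items(): print(k,*fit('mat1',*a))
z=np.load('pics/mat1.npz'); P={k:z[k] for k in('fx','fy','cx','cy','rvec','tvec')}
W=world(z['d'],P); im=z['im'].astype(int)
m=(im[...,1]>im[...,2]+5)&(abs(W[...,2]-3)<3)&(W[...,0]<600)&(abs(im[...,0]-im[...,1])<40); q=W[m][:,:2].astype(np.float32); print(cv2.minAreaRect(q),np.median(W[m][:,2]))
# front edge line: min x by y-bin
e=[(y,q[abs(q[:,1]-y)<4][:,0].min()) for y in range(-150,115,12) if (abs(q[:,1]-y)<4).sum()>10]; e=np.array(e)
print(e.round(1).tolist(), np.polyfit(*e.T,1))
shot('wrist','w2')
E
```

```text
cushion [ 461.4 -106.4] 28.3 18.6 1314
dish [453.8  65.7] 29.6 14.5 336
cover [ 355.1 -322.8] 28.9 27.5 1247
knob [ 354.8 -323.5] 8.2 42.3 131
cback [ 486.4 -339.5] 20.1 4.6 509
loupe [378.8 299.9] 15.9 36.2 648
mov [615.  304.5] 25.8 11.0 945
((504.30743408203125, -16.656845092773438), (203.1079559326172, 298.6606750488281), 2.429891347885132) 2.681717551849755
[[-150.0, 409.1], [-138.0, 408.8], [-126.0, 408.3], [-114.0, 407.7], [-102.0, 407.3], [-90.0, 406.6], [-78.0, 406.0], [-66.0, 405.6], [-54.0, 405.0], [-42.0, 404.5], [-30.0, 403.9], [-18.0, 403.4], [-6.0, 402.5], [6.0, 402.3], [18.0, 401.3], [30.0, 401.1], [42.0, 400.7], [54.0, 400.2], [66.0, 399.2], [78.0, 398.9], [90.0, 398.3], [102.0, 397.5], [114.0, 397.4]] [-4.59605331e-02  4.02453361e+02]
```

View pics/w2.png

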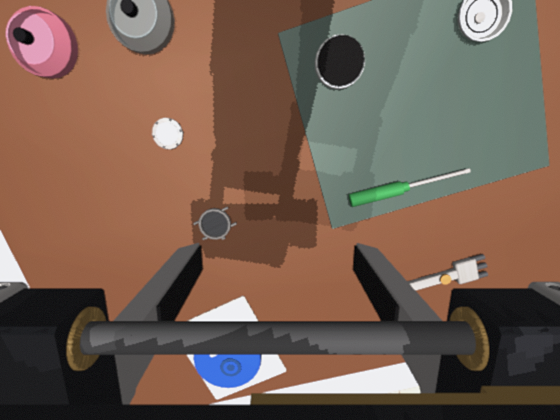

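The case is at (215,224) in this view. I'll zoom in on it to get its lug and crown orientation.

```bash
python3 - <<'E'
from h import *
print('case',*fit('w2',(215,224),10,3,30), 'body',*fit('w2',(215,224),9,3,23.5)); print('cb',*fit('w2',(168,134),5,2,25),'cush',*fit('w2',(340,62),19,2.5,36))
z=np.load('pics/w2.npz'); P={k:z[k] for k in('fx','fy','cx','cy','rvec','tvec')}
# orthorectified patch at z=6 : up = +x, left = +y, 12 px/mm
c=np.array(fit('w2',(215,224),9,3,23.5)[0]); g=np.array([[c[0]+35,c[1]+35,8],[c[0]+35,c[1]-35,8],[c[0]-35,c[1]-35,8],[c[0]-35,c[1]+35,8]],float)
K=np.array([[P['fx'],0,P['cx']],[0,P['fy'],P['cy']],[0,0,1]]); uv=cv2.projectPoints(g,P['rvec'],P['tvec'],K,None)[0].reshape(-1,2).astype(np.float32)
H=cv2.getPerspectiveTransform(uv,np.float32([[0,0],[560,0],[560,560],[0,560]]))
cv2.imwrite('pics/case_o.png',cv2.convertScaleAbs(cv2.warpPerspective(z['im'],H,(560,560),flags=cv2.INTER_CUBIC),alpha=1.5))
E
```

```text
case [ 617.9 -317.3] 26.3 9.1 215 body [ 618.9 -315.4] 23.1 9.1 225
cb [ 487.  -340.2] 20.1 4.8 724 cush [ 461.5 -107.3] 28.2 18.8 1898
```

View pics/case_o.png

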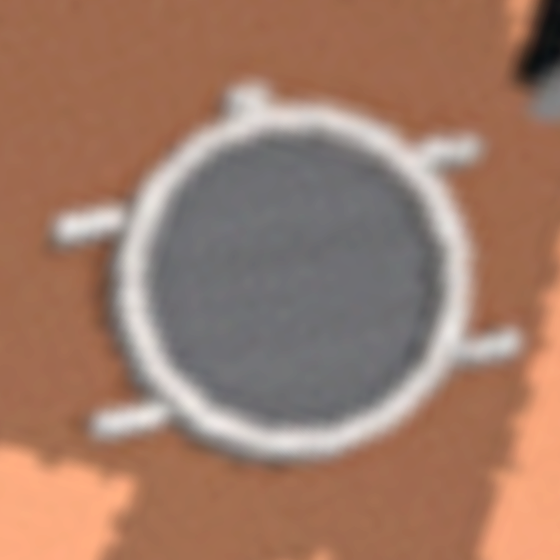

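The case centre is about (619,-317), with the crown pointing 14° left of +x. Gripping 30° off the crown puts the jaw axis at 44°, so I turn about -31° from the present 75°.

{"name": "jog_arm", "arguments": {"moves": [[[6,-24,-40,0,0,-8],[6,-24,-40,0,0,-8],[5,-24,-40,0,0,-8],[5,-24,-40,0,0,-7],[0,0,-20,0,0,0]]]}}

```text
clock: 2.55
eef_pos: [621.8, -324.3, 73.1]
eef_rot: [-2.979, 1.564, -2.234]
wrist_force: [-0.8, 0.5, -0.9]
finger_gap: 94.1
```

```bash
cat >> h.py <<'E'
from scipy.spatial.transform import Rotation
def st():
    s=manip.read_state(); T=Rotation.from_euler('xyz',s['eef_rot']).as_matrix()
    print('t',round(s['clock'],2),'pos',s['eef_pos'].round(1),'jaw',np.degrees(np.arctan2(T[1,2],T[0,2])).round(1),'tilt',np.degrees(T[:2,0]).round(1),'gap',round(s['finger_gap'],1),'F',s['wrist_force'].round(1))
E
python3 -c "from h import *;st()"
```

```text
t 2.55 pos [ 621.8 -324.3   73.1] jaw 42.7 tilt [-0.2 -0.3] gap 94.1 F [-0.8  0.5 -0.9]
```

{"name": "jog_arm", "arguments": {"moves": [[[-2,4,-25,0,0,0],[-1,3,-17,0,0,0],[0,0,-8,0,0,0],[0,0,0,0,0,0]]]}}

```text
clock: 2.95
eef_pos: [617.7, -317.0, 19.7]
eef_rot: [2.692, 1.563, -2.848]
wrist_force: [-0.7, 0.6, 0.3]
finger_gap: 94.2
```

{"name": "jog_arm", "arguments": {"moves": [[[1,0,1.5,0,0,0],[0,0,0,0,0,0],[0,0,0,0,0,0],[0,0,0,0,0,0],[0,0,0,0,0,0]]], "gripper": -0.4, "squeeze": 20}}

```text
clock: 3.45
eef_pos: [619.2, -316.9, 22.1]
eef_rot: [2.776, 1.563, -2.764]
wrist_force: [0.2, 0.8, 0.5]
finger_gap: 57.3
```

{"name": "jog_arm", "arguments": {"moves": [[[0,0,0,0,0,0],[0,0,0,0,0,0],[0,0,0,0,0,0]]]}}

```text
clock: 3.75
eef_pos: [619.2, -316.9, 22.0]
eef_rot: [2.753, 1.563, -2.787]
wrist_force: [-0.8, 0.2, 0.9]
finger_gap: 43.8
```

{"name": "jog_arm", "arguments": {"moves": [[[0,0,30,0,0,0],[-10,10,40,0,0,0],[-35,45,10,0,0,0],[-35,48,0,0,0,0],[-35,48,0,0,0,0]]]}}

```text
clock: 4.25
eef_pos: [516.3, -185.3, 100.5]
eef_rot: [2.766, 1.564, -2.778]
wrist_force: [2.1, 1.2, -0.1]
finger_gap: 43.2
```

{"name": "jog_arm", "arguments": {"moves": [[[-32,44,0,0,0,0],[-20,25,0,0,0,0],[-4,4,0,0,0,0],[0,0,0,0,0,0]]]}}

```text
clock: 4.65
eef_pos: [458.9, -111.4, 101.4]
eef_rot: [2.819, 1.564, -2.722]
wrist_force: [0.6, -1.1, -0.1]
finger_gap: 44.1
```

```bash
python3 - <<'E'
from h import *
st(); im,d,P=shot('wrist','hold1'); 
W=world(d,P); t=manip.read_state()['eef_pos']
K=np.array([[P['fx'],0,P['cx']],[0,P['fy'],P['cy']],[0,0,1]])
print(cv2.projectPoints(np.array([t-[0,0,12]]),P['rvec'],P['tvec'],K,None)[0])
E
```

```text
t 4.65 pos [ 458.9 -111.4  101.4] jaw 42.5 tilt [-0.3 -0.1] gap 44.1 F [ 0.6 -1.1 -0.1]
[[[278.08950287 264.38527361]]]
```

View pics/hold1.png

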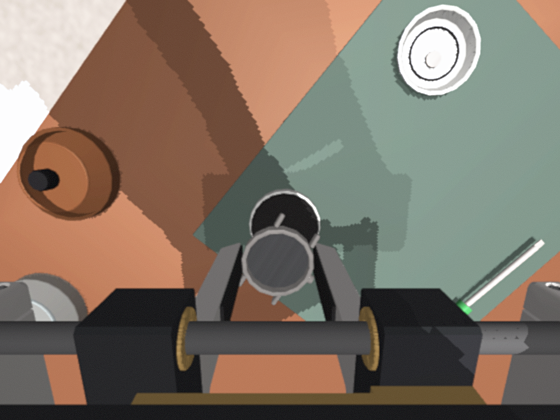

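The case is held squarely at (278,261), with the cushion just beyond it. Next I'll measure where it sits in the hand.

```bash
python3 - <<'E'
from h import *
print(*fit('hold1',(278,261),88,4,24)); print(*fit('hold1',(278,261),82,9,23.5))
z=np.load('pics/hold1.npz'); g=cv2.GaussianBlur(cv2.cvtColor(z['im'],cv2.COLOR_BGR2GRAY),(3,3),0)
P={k:z[k] for k in('fx','fy','cx','cy','rvec','tvec')}; R=cv2.Rodrigues(P['rvec'])[0];o=-R.T@P['tvec']
for uv in((278,261),(313,261),(243,261),(278,226),(278,295)):
    ray=R.T@np.array([(uv[0]-P['cx'])/P['fx'],(uv[1]-P['cy'])/P['fy'],1]); print(uv,(o+ray*(89-o[2])/ray[2]).round(1), z['d'][uv[1],uv[0]])
E
```

```text
[ 458.1 -110.6] 23.9 88.6 1463
[ 459.8 -112.5] 23.5 83.1 4047
(278, 261) [ 457.7 -110.3   89. ] 192.09744
(313, 261) [473.2 -96.1  89. ] 184.97447
(243, 261) [ 442.3 -124.6   89. ] 186.84824
(278, 226) [442.9 -94.2  89. ] 181.13432
(278, 295) [ 473.1 -127.    89. ] 191.70296
```

{"name": "jog_arm", "arguments": {"moves": [[[3.4,3.7,-20,0,0,0],[0,0,-25,0,0,0],[0,0,-10,0,0,0],[0,0,0,0,0,0]]]}}

```text
clock: 5.1
eef_pos: [466.1, -111.7, 45.2]
eef_rot: [-2.908, 1.566, -2.169]
wrist_force: [-0.9, 0.0, -0.3]
finger_gap: 43.8
```

{"name": "jog_arm", "arguments": {"moves": [[[-3.8,4,0,0,0,0],[0,0,0,0,0,0],[0,0,-2,0,0,0],[0,0,0,0,0,0]]]}}

```text
clock: 5.5
eef_pos: [463.5, -108.5, 45.3]
eef_rot: [-2.295, 1.566, -1.558]
wrist_force: [0.6, -0.0, -0.3]
finger_gap: 43.3
```

{"name": "jog_arm", "arguments": {"moves": [[[-1,0.8,-3,0,0,0],[0,0,-1,0,0,0],[0,0,0,0,0,0]]]}}

```text
clock: 5.8
eef_pos: [462.8, -107.7, 41.6]
eef_rot: [-2.073, 1.565, -1.335]
wrist_force: [-0.5, -0.4, 0.2]
finger_gap: 43.6
```

{"name": "jog_arm", "arguments": {"moves": [[[-0.4,0,-0.8,0,0,0],[0,0,0,0,0,0]]]}}

```text
clock: 6.0
eef_pos: [462.5, -107.8, 41.0]
eef_rot: [-1.999, 1.565, -1.261]
wrist_force: [0.3, 1.2, 0.5]
finger_gap: 44.0
```

{"name": "jog_arm", "arguments": {"moves": [[[0,0,0,0,0,0],[0,0,0,0,0,0],[0,0,0,0,0,0]]], "gripper": 0.2}}

```text
clock: 6.3
eef_pos: [462.5, -107.8, 40.9]
eef_rot: [-2.015, 1.565, -1.277]
wrist_force: [-0.4, 0.4, 0.1]
finger_gap: 56.4
```

{"name": "jog_arm", "arguments": {"moves": [[[0,0,20,0,0,0],[0,0,50,0,0,0],[-5,-20,50,0,0,0],[5,-45,40,0,0,0],[5,-45,0,0,0,0]]], "gripper": 1}}

```text
clock: 6.8
eef_pos: [464.9, -208.1, 197.5]
eef_rot: [-2.583, 1.565, -1.839]
wrist_force: [1.3, 0.6, -0.9]
finger_gap: 92.2
```

```bash
cat >> h.py <<'E'
def pix(save,p):
    z=np.load(f'pics/{save}.npz'); K=np.array([[z['fx'],0,z['cx']],[0,z['fy'],z['cy']],[0,0,1]],float)
    return cv2.projectPoints(np.array([p],float),z['rvec'],z['tvec'],K,None)[0].ravel().round().astype(int)
E
python3 - <<'E'
from h import *
st(); shot('wrist','w3'); a=pix('w3',[461.4,-107,29]); b=pix('w3',[487,-340,5]); print(a,b)
print('case',*fit('w3',a,28,3.5,23.5)); print('cush',*fit('w3',pix('w3',[461.4,-107,19]),19,2.5,36)); print('cb',*fit('w3',b,5,2,25))
E
```

```text
t 6.8 pos [ 464.9 -208.1  197.5] jaw 42.6 tilt [-0.1 -0.3] gap 92.2 F [ 1.3  0.6 -0.9]
[343 132] [220 287]
case [ 462.4 -106.7] 23.3 28.4 424
cush [ 461.5 -107.1] 28.0 18.8 839
cb [ 486.7 -340.4] 20.1 4.7 675
```

{"name": "jog_arm", "arguments": {"moves": [[[5,-33,-20,0,0,0],[5,-33,-35,0,0,0],[6,-33,-35,0,0,0],[4,-25,-25,0,0,0],[0,0,0,0,0,0]]]}}

```text
clock: 7.35
eef_pos: [484.4, -344.5, 76.8]
eef_rot: [-2.254, 1.563, -1.515]
wrist_force: [0.4, 0.2, -0.7]
finger_gap: 94.3
```

{"name": "jog_arm", "arguments": {"moves": [[[2,4,-30,0,0,0],[0,0,-17,0,0,0],[0,0,-6,0,0,0],[0,0,0,0,0,0],[0,0,0,0,0,0]]]}}

```text
clock: 7.85
eef_pos: [487.0, -339.5, 24.4]
eef_rot: [-2.117, 1.562, -1.379]
wrist_force: [-0.2, -0.8, 0.4]
finger_gap: 94.1
```

{"name": "jog_arm", "arguments": {"moves": [[[0,-0.6,-4,0,0,0],[0,0,0,0,0,0],[0,0,0,0,0,0]]], "gripper": -0.45}}

```text
clock: 8.15
eef_pos: [488.0, -340.5, 22.8]
eef_rot: [-1.899, 1.559, -1.161]
wrist_force: [0.7, 0.2, 0.3]
finger_gap: 73.2
```

{"name": "jog_arm", "arguments": {"moves": [[[0,0,0,0,0,0],[0,0,0,0,0,0],[0,0,0,0,0,0],[0,0,0,0,0,0],[0,0,0,0,0,0]]]}}

```text
clock: 8.65
eef_pos: [488.6, -340.8, 23.9]
eef_rot: [-1.813, 1.558, -1.075]
wrist_force: [-1.0, 0.7, 12.0]
finger_gap: 33.5
```

The fingers closed on top of the disc: the gap is 33.5 mm and Fz is 12 N. I'll lift a little, reopen and go lower.

{"name": "jog_arm", "arguments": {"moves": [[[0,0,5,0,0,0],[0,0,3,0,0,0],[0,0,0,0,0,0],[0,0,0,0,0,0],[0,0,0,0,0,0]]], "gripper": 0.6}}

```text
clock: 9.15
eef_pos: [488.5, -340.9, 32.6]
eef_rot: [-1.818, 1.558, -1.08]
wrist_force: [0.1, -0.4, -0.8]
finger_gap: 70.2
```

```bash
python3 - <<'E'
from h import *
st(); shot('wrist','w4'); b=pix('w4',[487,-340,5]);print(b,'cb',*fit('w4',b,5,2.5,25)); st()
E
```

```text
t 9.15 pos [ 488.5 -340.9   32.6] jaw 42.3 tilt [ 0.4 -0.7] gap 70.2 F [ 0.1 -0.4 -0.8]
[277 251] cb [ 486.8 -340.6] 20.3 4.8 2688
t 9.2 pos [ 488.5 -340.9   32.5] jaw 42.3 tilt [ 0.4 -0.7] gap 73.0 F [-0.7  0.4 -0.7]
```

{"name": "jog_arm", "arguments": {"moves": [[[-1.7,0.3,-6,0.7,0.4,0],[0,0,-4,0,0,0],[0,0,-2,0,0,0],[0,0,0,0,0,0],[0,0,0,0,0,0]]]}}

```text
clock: 9.7
eef_pos: [486.6, -340.5, 19.3]
eef_rot: [1.525, 1.568, 2.263]
wrist_force: [-0.9, 1.0, 4.2]
finger_gap: 75.4
```

{"name": "jog_arm", "arguments": {"moves": [[[0,0,0.8,0,0,0],[0,0,0,0,0,0],[0,0,0,0,0,0],[0,0,0,0,0,0],[0,0,0,0,0,0]]], "gripper": -0.4}}

```text
clock: 10.2
eef_pos: [486.4, -340.4, 19.5]
eef_rot: [1.573, 1.567, 2.311]
wrist_force: [0.2, 1.6, 0.9]
finger_gap: 38.8
```

{"name": "jog_arm", "arguments": {"moves": [[[0,0,0,0,0,0],[0,0,0,0,0,0]]]}}

```text
clock: 10.4
eef_pos: [486.4, -340.4, 19.5]
eef_rot: [1.568, 1.567, 2.306]
wrist_force: [0.1, 0.2, 0.6]
finger_gap: 38.2
```

{"name": "jog_arm", "arguments": {"moves": [[[0,0,15,0,0,0],[0,0,40,0,0,0],[0,30,45,0,0,0],[-4,50,0,0,0,0],[-4,50,0,0,0,0]]]}}

```text
clock: 10.9
eef_pos: [477.4, -212.9, 123.4]
eef_rot: [0.903, 1.569, 1.635]
wrist_force: [0.6, 0.7, -0.0]
finger_gap: 38.5
```

{"name": "jog_arm", "arguments": {"moves": [[[-5,50,0,0,0,0],[-5,50,0,0,0,0],[-5,50,0,0,0,0],[-5,40,0,0,0,0],[0,10,0,0,0,0]]]}}

```text
clock: 11.4
eef_pos: [456.1, -7.9, 130.0]
eef_rot: [-0.662, 1.563, 0.072]
wrist_force: [-0.0, 0.1, -0.4]
finger_gap: 38.1
```

```bash
python3 - <<'E'
from h import *
st(); s=manip.read_state()['eef_pos']; shot('wrist','hold2'); b=pix('hold2',s-[0,0,14.5]);print(b,*fit('hold2',b,s[2]-15,3,23))
print('dish',*fit('hold2',pix('hold2',[454,66,15]),15,2.5,36))
E
```

```text
t 11.4 pos [456.1  -7.9 130. ] jaw 42.0 tilt [0.5 0. ] gap 38.1 F [-0.   0.1 -0.4]
[278 262] [455.   -6.7] 22.8 115.4 3115
dish [454.1  65.5] 29.7 14.4 808
```

View pics/hold2.png

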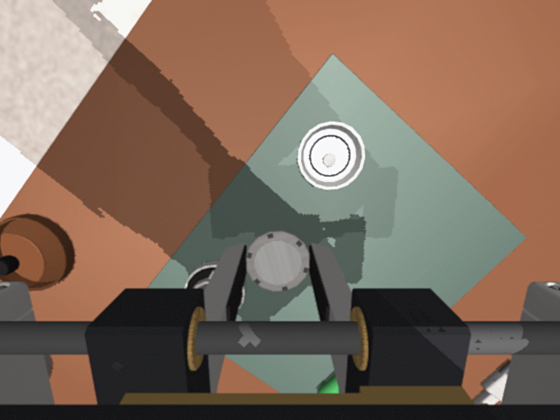

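{"name": "jog_arm", "arguments": {"moves": [[[2,-10,-30,0,0.5,0],[0,-3,-35,0,0,0],[0,0,-20,0,0,0],[0,0,-5,0,0,0],[0,0,0,0,0,0]]]}}

```text
clock: 11.95
eef_pos: [461.3, -25.0, 41.6]
eef_rot: [-0.885, 1.564, -0.152]
wrist_force: [0.2, -0.2, 0.5]
finger_gap: 38.3
```

{"name": "jog_arm", "arguments": {"moves": [[[-2.9,3.7,-8,0,0.4,0],[0,0,-5,0,0,0],[0,0,-2,0,0,0],[0,0,0,0,0,0]]]}}

```text
clock: 12.35
eef_pos: [459.9, -21.9, 28.3]
eef_rot: [-1.165, 1.567, -0.433]
wrist_force: [0.1, -0.1, -1.1]
finger_gap: 38.8
```

```bash
python3 -c "from h import *;st()"
```

```text
t 12.35 pos [459.9 -21.9  28.3] jaw 42.0 tilt [ 0.2 -0.1] gap 38.8 F [ 0.1 -0.1 -1.1]
```

{"name": "jog_arm", "arguments": {"moves": [[[-1.5,0.7,-4,0,0,0],[0,0,-1.4,0,0,0],[0,0,0,0,0,0],[0,0,0,0,0,0]]]}}

```text
clock: 12.75
eef_pos: [458.6, -21.1, 23.1]
eef_rot: [-1.099, 1.566, -0.366]
wrist_force: [0.2, -0.1, -0.7]
finger_gap: 38.6
```

{"name": "jog_arm", "arguments": {"moves": [[[0,0,-0.7,0,0,0],[0,0,0,0,0,0],[0,0,0,0,0,0],[0,0,0,0,0,0]]], "gripper": 0.1}}

```text
clock: 13.15
eef_pos: [458.8, -21.1, 22.6]
eef_rot: [-1.075, 1.565, -0.342]
wrist_force: [0.7, -0.2, 0.5]
finger_gap: 51.9
```

{"name": "jog_arm", "arguments": {"moves": [[[0,0,15,0,0,0],[0,0,50,0,0,0],[5,10,50,0,0,0],[23,48,30,0,0,0],[23,48,0,0,0,0]]], "gripper": 1}}

```text
clock: 13.65
eef_pos: [503.0, 73.4, 167.6]
eef_rot: [-0.898, 1.568, -0.172]
wrist_force: [0.6, -0.8, -1.1]
finger_gap: 88.4
```

{"name": "jog_arm", "arguments": {"moves": [[[23,48,0,0,0,0],[23,48,0,0,0,0],[23,48,0,0,0,0],[10,10,0,0,0,0]]]}}

```text
clock: 14.05
eef_pos: [578.1, 223.4, 169.0]
eef_rot: [-0.641, 1.563, 0.087]
wrist_force: [-0.3, -0.9, -0.1]
finger_gap: 93.9
```

```bash
python3 - <<'E'
from h import *
st(); shot('wrist','w5'); b=pix('w5',[615,304,12]);print(b,*fit('w5',b,11,3.5,28))
c=pix('w5',[458,-21,8]); print(c,*fit('w5',c,8,2,24)); c=pix('w5',[454,66,15]); print(c,*fit('w5',c,15,2.5,36))
E
```

```text
t 14.05 pos [578.1 223.4 169. ] jaw 41.7 tilt [0.4 0. ] gap 93.9 F [-0.3 -0.9 -0.1]
[356 173] [615.6 304.4] 24.9 10.5 1646
[ 57 293] [453.4 -13.6] 17.0 7.5 221
[ 93 240] [454.3  65.3] 30.4 14.3 521
```

{"name": "jog_arm", "arguments": {"moves": [[[12,27,-25,0,0.4,0],[12,27,-35,0,0,0],[8,18,-25,0,0,0],[0,0,-5,0,0,0],[0,0,0,0,0,0]]]}}

```text
clock: 14.6
eef_pos: [611.3, 295.6, 75.7]
eef_rot: [-0.779, 1.57, -0.051]
wrist_force: [-0.7, -0.7, 1.0]
finger_gap: 94.0
```

{"name": "jog_arm", "arguments": {"moves": [[[4,9,-25,0,0,0],[0,0,-18,0,0,0],[0,0,-8,0,0,0],[0,0,-2,0,0,0],[0,0,0,0,0,0]]]}}

```text
clock: 15.1
eef_pos: [616.8, 301.1, 26.5]
eef_rot: [-0.455, 1.564, 0.27]
wrist_force: [-0.4, -0.1, 0.2]
finger_gap: 94.2
```

{"name": "jog_arm", "arguments": {"moves": [[[-0.8,2.7,-5,0,0,0],[0,0,0,0,0,0],[0,0,0,0,0,0]]]}}

```text
clock: 15.4
eef_pos: [616.8, 303.9, 23.6]
eef_rot: [-0.412, 1.561, 0.312]
wrist_force: [0.1, 0.3, 0.3]
finger_gap: 94.1
```

{"name": "jog_arm", "arguments": {"moves": [[[0,0,0,0,0,0],[0,0,0,0,0,0],[0,0,0,0,0,0],[0,0,0,0,0,0],[0,0,0,0,0,0]]], "gripper": -0.2, "squeeze": 15}}

```text
clock: 15.9
eef_pos: [617.0, 304.1, 24.3]
eef_rot: [-0.409, 1.56, 0.316]
wrist_force: [-0.5, -0.5, -0.1]
finger_gap: 57.5
```

{"name": "jog_arm", "arguments": {"moves": [[[0,0,0,0,0,0],[0,0,0,0,0,0]]]}}

```text
clock: 16.1
eef_pos: [617.0, 304.1, 24.3]
eef_rot: [-0.403, 1.56, 0.321]
wrist_force: [0.1, -0.2, 0.7]
finger_gap: 48.8
```

{"name": "jog_arm", "arguments": {"moves": [[[0,0,15,0,0,0],[0,-10,40,0,0,0],[-6,-40,45,0,0,0],[-8,-48,0,0,0,0],[-8,-48,0,0,0,0]]]}}

```text
clock: 16.6
eef_pos: [594.6, 165.1, 124.0]
eef_rot: [-0.47, 1.559, 0.261]
wrist_force: [1.7, -0.4, -1.3]
finger_gap: 48.6
```

{"name": "jog_arm", "arguments": {"moves": [[[-8,-48,0,0,0,0],[-8,-48,0,0,0,0],[-8,-48,0,0,0,0],[-8,-48,0,0,0,0],[-8,-40,0,0,0,0]]]}}

```text
clock: 17.1
eef_pos: [552.8, -74.9, 131.9]
eef_rot: [-0.595, 1.55, 0.137]
wrist_force: [1.3, 0.8, -1.0]
finger_gap: 48.3
```

{"name": "jog_arm", "arguments": {"moves": [[[-2,-22,-10,0,0.8,0],[0,0,-20,0,0,0],[0,0,0,0,0,0],[0,0,0,0,0,0]]]}}

```text
clock: 17.5
eef_pos: [550.5, -103.7, 106.8]
eef_rot: [-0.661, 1.558, 0.065]
wrist_force: [0.9, 0.6, 0.1]
finger_gap: 48.6
```

```bash
python3 - <<'E'
from h import *
st(); s=manip.read_state()['eef_pos']; shot('wrist','hold3'); b=pix('hold3',s-[0,0,14]);print(b,*fit('hold3',b,s[2]-14,2,27),*fit('hold3',b,s[2]-11,2,20)); st()
for n,p,zt,r in(('cush',[461.4,-107,19],19,36),('case',[462,-107,29],29,24),('cb',[458,-21,8],8,23)):
  q=pix('hold3',p); print(n,q,*fit('hold3',q,zt,2.5,r))
E
```

```text
t 17.5 pos [ 550.5 -103.7  106.8] jaw 41.6 tilt [0.7 0. ] gap 48.6 F [0.9 0.6 0.1]
[278 262] [ 548.5 -101.4] 26.9 92.5 3035 [ 549.5 -102.9] 18.9 96.3 1846
t 17.55 pos [ 550.5 -103.4  106.7] jaw 41.6 tilt [0.7 0.1] gap 48.3 F [ 0.6 -0.3 -0.1]
cush [189 158] [ 461.9 -107.7] 28.6 18.8 1375
case [187 159] [ 462.8 -106.2] 23.7 28.5 693
cb [258  69] [458.8 -21.7] 19.9 7.9 2220
```

View pics/hold3.png

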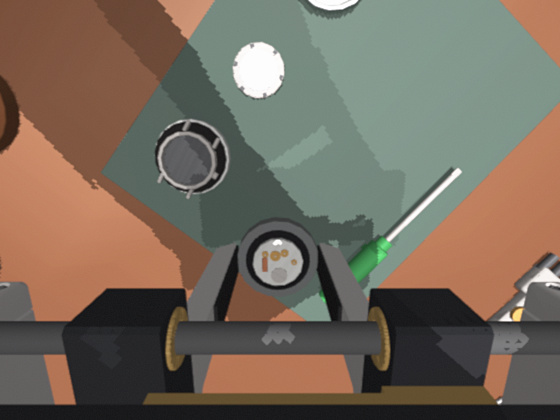

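The picture shows the case on the cushion at (190,158), the case back on the mat at (258,70), and the movement level in the hand at (278,259). Lowering it now.

{"name": "jog_arm", "arguments": {"moves": [[[0,0,-30,0,0,0],[0,0,-25,0,0,0],[0,0,-12,0,0,0],[0,0,0,0,0,0]]]}}

```text
clock: 17.95
eef_pos: [553.0, -101.5, 42.8]
eef_rot: [-0.762, 1.552, -0.033]
wrist_force: [0.1, -0.7, 0.4]
finger_gap: 48.3
```

{"name": "jog_arm", "arguments": {"moves": [[[-3,-2,-8,0,0.4,0],[0,0,-4,0,0,0],[0,0,0,0,0,0],[0,0,0,0,0,0]]]}}

```text
clock: 18.35
eef_pos: [551.4, -103.5, 33.2]
eef_rot: [-0.835, 1.555, -0.105]
wrist_force: [0.4, 0.1, -0.6]
finger_gap: 48.4
```

{"name": "jog_arm", "arguments": {"moves": [[[-1.4,0,-5,0,0.3,0],[0,0,-1,0,0,0],[0,0,0,0,0,0]]]}}

```text
clock: 18.65
eef_pos: [550.2, -103.7, 27.6]
eef_rot: [-0.907, 1.56, -0.176]
wrist_force: [-0.2, 0.2, -0.0]
finger_gap: 48.3
```

{"name": "jog_arm", "arguments": {"moves": [[[0,0,-0.4,0,0,0],[0,0,0,0,0,0],[0,0,0,0,0,0],[0,0,0,0,0,0]]], "gripper": 0.35}}

```text
clock: 19.05
eef_pos: [550.4, -103.7, 27.4]
eef_rot: [-0.908, 1.559, -0.178]
wrist_force: [1.0, -0.2, 0.1]
finger_gap: 63.6
```

{"name": "jog_arm", "arguments": {"moves": [[[0,0,15,0,0,0],[0,0,50,0,0,0],[-10,-10,50,0,0,0],[-40,-45,40,0,0,0],[-40,-45,0,0,0,0]]]}}

```text
clock: 19.55
eef_pos: [478.1, -181.4, 176.8]
eef_rot: [-1.019, 1.558, -0.282]
wrist_force: [-0.2, -1.5, -1.2]
finger_gap: 63.3
```

{"name": "jog_arm", "arguments": {"moves": [[[-40,-45,0,0,0,0],[-30,-35,0,0,0,0],[-5,-5,0,0,0,0],[0,0,0,0,0,0]]], "gripper": 0}}

```text
clock: 19.95
eef_pos: [404.6, -264.1, 182.6]
eef_rot: [-1.174, 1.55, -0.442]
wrist_force: [0.3, 0.5, -0.7]
finger_gap: 47.6
```

```bash
python3 - <<'E'
from h import *
st(); shot('wrist','w6')
for n,p,zt,t,r in(('mov',[549.5,-103,13],14,3,27),('cover',[355,-323,28],28,2,34),('knob',[355,-323,43],43,3,14)):
  q=pix('w6',p); print(n,q,*fit('w6',q,zt,t,r))
E
```

```text
t 19.95 pos [ 404.6 -264.1  182.6] jaw 42.0 tilt [ 1.1 -0.5] gap 47.6 F [ 0.3  0.5 -0.7]
mov [476 181] [ 549.3 -103.6] 25.4 13.4 1336
cover [204 216] [ 354.3 -323.5] 28.8 27.6 1870
knob [201 220] [ 354.1 -323.8] 7.8 42.4 180
```

View pics/w6.png

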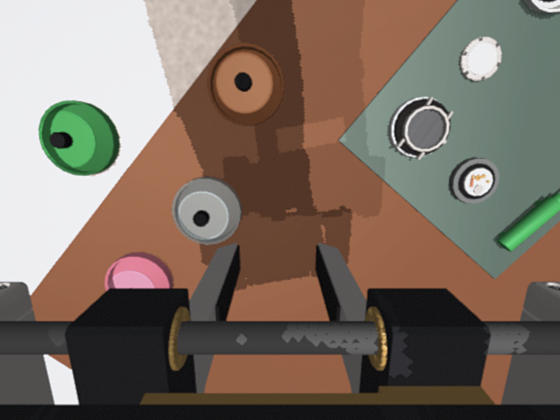

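The movement stands at (475,180) with its fit on target. The grey cover is at (207,212), clear of the pink and brown ones.

{"name": "jog_arm", "arguments": {"moves": [[[-20,-25,-20,0.5,1.1,0],[-22,-26,-30,0,0,0],[-6,-7,-20,0,0,0],[0,0,0,0,0,0]]]}}

```text
clock: 20.4
eef_pos: [360.0, -320.2, 112.6]
eef_rot: [-1.392, 1.568, -0.651]
wrist_force: [0.2, 0.9, 0.5]
finger_gap: 47.0
```

{"name": "jog_arm", "arguments": {"moves": [[[-5,-4.2,-25,0,0,0],[0,0,-20,0,0,0],[0,0,-6,0,0,0],[0,0,0,0,0,0]]]}}

```text
clock: 20.8
eef_pos: [360.2, -322.1, 64.0]
eef_rot: [-1.4, 1.564, -0.655]
wrist_force: [-0.3, 0.3, 0.8]
finger_gap: 47.0
```

```bash
python3 -c "from h import *;st()"
```

```text
t 20.8 pos [ 360.2 -322.1   64. ] jaw 42.7 tilt [ 0.3 -0.2] gap 47.0 F [-0.3  0.3  0.8]
```

{"name": "jog_arm", "arguments": {"moves": [[[-5.2,-2.2,-3,0.2,0.3,0],[0,0,-7,0,0,0],[0,0,-1,0,0,0],[0,0,0,0,0,0]]]}}

```text
clock: 21.2
eef_pos: [356.8, -324.6, 55.4]
eef_rot: [-1.676, 1.567, -0.928]
wrist_force: [0.1, 0.8, 0.1]
finger_gap: 47.0
```

{"name": "jog_arm", "arguments": {"moves": [[[-1.9,0.3,-3.5,0,0,0],[0,0,0,0,0,0],[0,0,0,0,0,0]]]}}

```text
clock: 21.5
eef_pos: [354.8, -324.5, 52.0]
eef_rot: [-1.657, 1.566, -0.91]
wrist_force: [-0.4, -0.0, -0.1]
finger_gap: 46.9
```

{"name": "jog_arm", "arguments": {"moves": [[[0,0,0,0,0,0],[0,0,0,0,0,0],[0,0,0,0,0,0],[0,0,0,0,0,0],[0,0,0,0,0,0]]], "gripper": -1, "squeeze": 20}}

```text
clock: 22.0
eef_pos: [354.8, -324.6, 52.2]
eef_rot: [-1.654, 1.566, -0.907]
wrist_force: [0.5, -0.5, -0.6]
finger_gap: 14.0
```

{"name": "jog_arm", "arguments": {"moves": [[[0,0,0,0,0,0],[0,0,10,0,0,0],[0,0,40,0,0,0],[0,0,45,0,0,0],[30,30,0,0,0,0]]]}}

```text
clock: 22.5
eef_pos: [382.9, -295.3, 151.9]
eef_rot: [-1.657, 1.568, -0.914]
wrist_force: [-0.2, -0.9, -0.9]
finger_gap: 14.6
```

{"name": "jog_arm", "arguments": {"moves": [[[40,45,0,0,0,0],[40,45,0,0,0,0],[40,45,0,0,0,0],[30,35,0,0,0,0],[5,5,0,0,0,0]]]}}

```text
clock: 23.0
eef_pos: [523.2, -135.2, 156.8]
eef_rot: [-1.294, 1.561, -0.552]
wrist_force: [0.1, -0.4, -0.4]
finger_gap: 13.7
```

```bash
python3 - <<'E'
from h import *
st(); s=manip.read_state()['eef_pos']; shot('wrist','hold4'); b=pix('hold4',s-[0,0,24]);print(b,*fit('hold4',b,s[2]-24,2,34))
q=pix('hold4',[549.3,-103.3,13]); print(q,*fit('hold4',q,14,3,27))
E
```

```text
t 23.0 pos [ 523.2 -135.2  156.8] jaw 42.5 tilt [ 0.5 -0.3] gap 13.7 F [ 0.1 -0.4 -0.4]
[278 256] [ 522.3 -134.2] 28.5 132.1 2918
[318 204] [ 549.3 -102.4] 24.8 13.3 929
```

View pics/hold4.png

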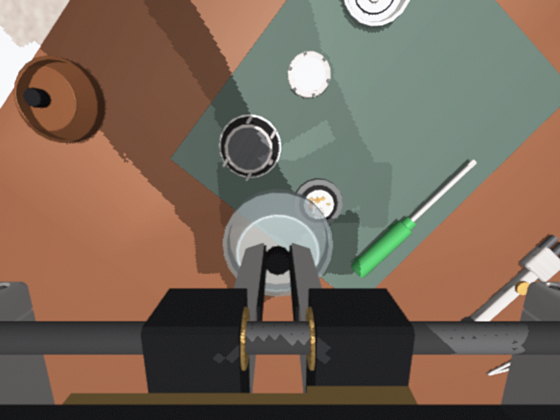

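The cover is held upright at (278,240), and the movement is in place at (318,203). I'll align above it, then descend.

{"name": "jog_arm", "arguments": {"moves": [[[14,16,-20,0.3,0.5,0],[12,14,-15,0,0,0],[0,0,0,0,0,0],[0,0,0,0,0,0]]]}}

```text
clock: 23.45
eef_pos: [548.0, -108.2, 123.0]
eef_rot: [-2.118, 1.569, -1.378]
wrist_force: [0.0, -1.3, -0.4]
finger_gap: 14.5
```

{"name": "jog_arm", "arguments": {"moves": [[[2,4.4,-15,0,0,0],[0,0,-15,0,0,0],[0,0,-5,0,0,0],[0,0,0,0,0,0]]]}}

```text
clock: 23.85
eef_pos: [548.8, -106.6, 87.6]
eef_rot: [-1.485, 1.568, -0.749]
wrist_force: [-0.5, -0.7, -1.0]
finger_gap: 14.2
```

{"name": "jog_arm", "arguments": {"moves": [[[1.2,2.8,-5,0,0,0],[0,0,-5,0,0,0],[0,0,0,0,0,0],[0,0,0,0,0,0]]]}}

```text
clock: 24.25
eef_pos: [550.4, -104.2, 77.9]
eef_rot: [-1.324, 1.566, -0.588]
wrist_force: [0.3, -0.2, -0.7]
finger_gap: 14.1
```

{"name": "jog_arm", "arguments": {"moves": [[[-0.3,0.4,-6,0,0.2,0],[0,0,-6,0,0,0],[0,0,-4,0,0,0],[0,0,0,0,0,0],[0,0,0,0,0,0]]]}}

```text
clock: 24.75
eef_pos: [550.1, -103.7, 60.6]
eef_rot: [-2.215, 1.568, -1.479]
wrist_force: [0.7, -0.2, 0.8]
finger_gap: 13.7
```

{"name": "jog_arm", "arguments": {"moves": [[[0,0,-3.5,0,0,0],[0,0,-1.6,0,0,0],[0,0,0,0,0,0],[0,0,0,0,0,0]]]}}

```text
clock: 25.15
eef_pos: [550.3, -103.8, 55.3]
eef_rot: [-2.066, 1.568, -1.331]
wrist_force: [0.1, 1.1, -0.4]
finger_gap: 14.1
```

{"name": "jog_arm", "arguments": {"moves": [[[0,0,-0.4,0,0,0],[0,0,0,0,0,0],[0,0,0,0,0,0],[0,0,0,0,0,0]]], "gripper": -0.1}}

```text
clock: 25.55
eef_pos: [550.5, -103.8, 55.3]
eef_rot: [-1.861, 1.568, -1.126]
wrist_force: [-0.2, -0.9, 1.2]
finger_gap: 40.9
```

{"name": "jog_arm", "arguments": {"moves": [[[0,0,15,0,0,0],[0,0,50,0,0,0],[-5,15,50,0,0,0],[-20,48,0,0,0,0],[-20,48,0,0,0,0]]]}}

```text
clock: 26.05
eef_pos: [505.3, 4.5, 177.4]
eef_rot: [-1.318, 1.567, -0.589]
wrist_force: [0.6, 0.8, -0.2]
finger_gap: 42.5
```

{"name": "jog_arm", "arguments": {"moves": [[[-20,48,0,0,0,0],[-20,48,0,0,0,0],[-20,48,0,0,0,0],[-20,48,0,0,0,0],[-5,10,0,0,0,0]]], "gripper": 0.3}}

```text
clock: 26.55
eef_pos: [420.5, 202.9, 184.8]
eef_rot: [-0.712, 1.558, 0.018]
wrist_force: [0.1, -1.1, -0.1]
finger_gap: 61.2
```

```bash
python3 - <<'E'
from h import *
st(); shot('wrist','w7')
for n,p,zt,t,r in(('loupe',[379,300,36],36,3,19),('dish',[454,65.5,15],15,2.5,36),('cover',[549.3,-103,31],31,2,34)):
  q=pix('w7',p); print(n,q,*fit('w7',q,zt,t,r))
E
```

```text
t 26.55 pos [420.5 202.9 184.8] jaw 41.9 tilt [0.7 0. ] gap 61.2 F [ 0.1 -1.1 -0.1]
loupe [312 106] [379.5 300.2] 15.3 36.1 860
dish [221 305] [460.2  75.5] 25.8 14.3 128
cover [194 440] [ 549.36265619 -102.54252038] 0 0 0
```

{"name": "jog_arm", "arguments": {"moves": [[[-14,33,-20,0,0.7,0],[-14,33,-30,0,0,0],[-10,24,-25,0,0,0],[0,0,-10,0,0,0],[0,0,0,0,0,0]]]}}

```text
clock: 27.1
eef_pos: [385.0, 292.8, 101.6]
eef_rot: [-0.427, 1.563, 0.302]
wrist_force: [0.2, -0.4, -0.6]
finger_gap: 60.9
```

{"name": "jog_arm", "arguments": {"moves": [[[-4.8,6.6,-20,0,0.4,0],[0,0,-10,0,0,0],[0,0,0,0,0,0],[0,0,0,0,0,0]]]}}

```text
clock: 27.5
eef_pos: [384.5, 296.6, 74.8]
eef_rot: [0.027, 1.564, 0.752]
wrist_force: [0.2, -0.5, 0.8]
finger_gap: 61.3
```

{"name": "jog_arm", "arguments": {"moves": [[[-4.3,2.8,-6,0,0,0],[0,0,-16,0,0,0],[0,0,-8,0,0,0],[0,0,0,0,0,0],[0,0,0,0,0,0]]]}}

```text
clock: 28.0
eef_pos: [381.5, 299.6, 46.5]
eef_rot: [-0.056, 1.56, 0.667]
wrist_force: [-0.1, 0.1, 0.5]
finger_gap: 61.0
```

```bash
python3 -c "from h import *;st()"
```

```text
t 28.0 pos [381.5 299.6  46.5] jaw 41.4 tilt [0.5 0.4] gap 61.0 F [-0.1  0.1  0.5]
```

Straighten the tool, go down the last bit, and grip.

{"name": "jog_arm", "arguments": {"moves": [[[-1.3,0,-3.5,-0.4,0.5,0],[0,0,0,0,0,0],[0,0,0,0,0,0]]]}}

```text
clock: 28.3
eef_pos: [380.5, 299.9, 43.8]
eef_rot: [-0.612, 1.57, 0.111]
wrist_force: [0.0, -0.8, 0.5]
finger_gap: 60.9
```

{"name": "jog_arm", "arguments": {"moves": [[[0,0,0,0,0,0],[0,0,0,0,0,0],[0,0,0,0,0,0],[0,0,0,0,0,0],[0,0,0,0,0,0]]], "gripper": -0.6}}

```text
clock: 28.8
eef_pos: [380.6, 300.0, 44.3]
eef_rot: [-0.285, 1.57, 0.438]
wrist_force: [0.5, -0.1, 0.1]
finger_gap: 28.8
```

{"name": "jog_arm", "arguments": {"moves": [[[0,0,15,0,0,0],[0,0,40,0,0,0],[0,0,40,0,0,0],[20,-35,10,0,0,0],[27,-45,0,0,0,0]]]}}

```text
clock: 29.3
eef_pos: [425.3, 221.3, 152.6]
eef_rot: [-2.7, 1.57, -1.97]
wrist_force: [0.5, 0.7, -1.0]
finger_gap: 29.0
```

{"name": "jog_arm", "arguments": {"moves": [[[28,-45,0,0,0,0],[28,-45,0,0,0,0],[25,-38,0,0,0,0],[5,-5,0,0,0,0],[0,0,0,0,0,0]]]}}

```text
clock: 29.8
eef_pos: [511.5, 85.3, 153.8]
eef_rot: [-0.982, 1.568, -0.256]
wrist_force: [-0.3, 0.2, -0.5]
finger_gap: 28.8
```

```bash
python3 - <<'E'
from h import *
st(); s=manip.read_state()['eef_pos']; shot('wrist','hold5'); b=pix('hold5',s-[0,0,8]);print(b,*fit('hold5',b,s[2]-8.3,2.5,19))
for n,p,zt,t,r in(('dish',[454,65.5,15],15,2.5,36),('cush',[461.5,-107,19],19,2.5,36),('cb',[458.5,-21.5,8],8,2.5,23),('cover',[549.3,-103,31],31,2,34)):
  q=pix('hold5',p); print(n,q,*fit('hold5',q,zt,t,r))
E
```

```text
t 29.8 pos [511.5  85.3 153.8] jaw 41.6 tilt [ 0.1 -0. ] gap 28.8 F [-0.3  0.2 -0.5]
[278 266] [508.8  88.1] 18.8 145.5 1995
dish [220 189] [454.   65.3] 29.8 14.4 620
cush [124 312] [ 450.2 -102.1] 24.8 18.6 344
cb [173 251] [458.8 -21.5] 20.1 7.7 1031
cover [188 363] [ 548.73965154 -103.02962032] 0 0 0
```

{"name": "jog_arm", "arguments": {"moves": [[[7,-9,-25,0,0,0],[6,-8,-25,0,0,0],[0,0,-15,0,0,0],[0,0,0,0,0,0]]]}}

```text
clock: 30.25
eef_pos: [522.3, 73.6, 87.4]
eef_rot: [-0.738, 1.567, -0.005]
wrist_force: [-0.4, 0.1, -0.4]
finger_gap: 28.8
```

{"name": "jog_arm", "arguments": {"moves": [[[2.4,-5.2,-15,0,0.2,0],[0,0,-12,0,0,0],[0,0,-4,0,0,0],[0,0,0,0,0,0]]]}}

```text
clock: 30.65
eef_pos: [524.7, 70.4, 55.6]
eef_rot: [-0.588, 1.569, 0.148]
wrist_force: [0.3, -0.1, -0.3]
finger_gap: 28.9
```

{"name": "jog_arm", "arguments": {"moves": [[[0,-2,-5,0,0,0],[0,0,-2,0,0,0],[0,0,0,0,0,0],[0,0,0,0,0,0]]]}}

```text
clock: 31.05
eef_pos: [525.1, 68.4, 49.0]
eef_rot: [-0.629, 1.568, 0.107]
wrist_force: [-0.1, 0.5, -0.4]
finger_gap: 28.6
```

{"name": "jog_arm", "arguments": {"moves": [[[0,0,-1.6,0,0,0],[0,0,0,0,0,0],[0,0,0,0,0,0]]]}}

```text
clock: 31.35
eef_pos: [525.4, 68.4, 47.8]
eef_rot: [-0.634, 1.567, 0.102]
wrist_force: [0.1, -0.1, -0.0]
finger_gap: 28.9
```

{"name": "jog_arm", "arguments": {"moves": [[[0,0,0,0,0,0],[0,0,0,0,0,0],[0,0,0,0,0,0],[0,0,0,0,0,0]]], "gripper": 0.2}}

```text
clock: 31.75
eef_pos: [525.5, 68.4, 48.0]
eef_rot: [-0.633, 1.566, 0.103]
wrist_force: [-0.2, -0.2, -0.3]
finger_gap: 55.0
```

{"name": "jog_arm", "arguments": {"moves": [[[0,0,15,0,0,0],[0,0,50,0,0,0],[0,0,50,0,0,0],[0,0,50,0,0,0],[-10,0,50,0,0,0]]]}}

```text
clock: 32.25
eef_pos: [511.8, 68.0, 260.0]
eef_rot: [2.454, 1.562, -3.094]
wrist_force: [-0.1, 0.8, -0.2]
finger_gap: 56.4
```

{"name": "jog_arm", "arguments": {"moves": [[[0,-40,20,0,0,0],[0,-40,0,0,0,0],[0,-20,0,0,0,0],[0,0,0,0,0,0]]]}}

```text
clock: 32.65
eef_pos: [512.2, -34.4, 289.7]
eef_rot: [-1.003, 1.566, -0.265]
wrist_force: [-0.5, 0.2, 0.8]
finger_gap: 56.4
```

```bash
python3 - <<'E'
from h import *
st(); shot('wrist','end'); shot('scene','scene_end')
for n,p,zt,t,r in(('dish',[454,65.5,15],15,2.5,36),('cush',[461.5,-107,19],19,2.5,36),('case',[462,-107,29],28.5,2.5,24),('cb',[458.5,-21.5,8],8,2.5,23),('cover',[549.3,-103,31],31,2,34),('loupe',[524,69,39],39,3,19)):
  for f in('end','scene_end'):
    q=pix(f,p); print(f,n,q,*fit(f,q,zt,t,r))
E
```

```text
t 32.65 pos [512.2 -34.4 289.7] jaw 42.3 tilt [ 0.3 -0.1] gap 56.4 F [-0.5  0.2  0.8]
end dish [295 104] [453.9  65.6] 29.5 14.5 359
scene_end dish [328 249] [456.5  65.5] 29.7 13.8 67
end cush [217 202] [ 461.6 -106.8] 28.1 18.9 469
scene_end cush [293 195] [ 463.8 -104.7] 28.0 19.4 149
end case [215 204] [ 462.4 -107.7] 23.9 28.3 205
scene_end case [293 193] [ 464.6 -108. ] 21.7 27.4 43
end cb [255 155] [458.9 -21.4] 19.8 7.8 624
scene_end cb [309 223] [461.7 -19.3] 21.4 7.0 132
end cover [264 242] [ 549.6 -102.4] 28.7 30.5 978
scene_end cover [262 206] [ 552.7 -103. ] 28.4 30.2 173
end loupe [338 139] [524.8  69. ] 15.4 39.0 450
scene_end loupe [303 257] [527.2  69.4] 15.3 38.0 118
```

View pics/end.png

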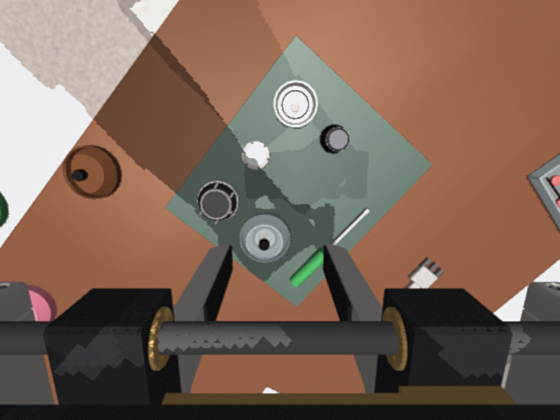

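View pics/scene_end.png

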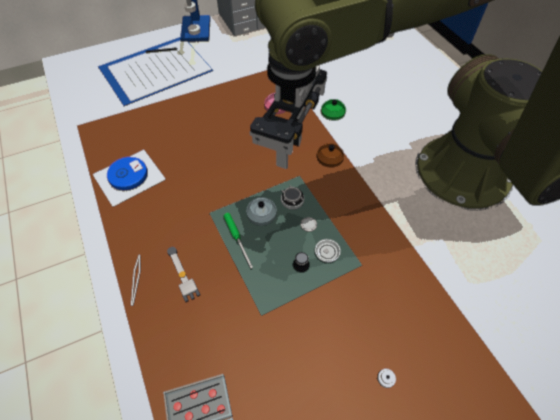

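Both closing views show everything in place: cover over the movement behind the cushion, loupe behind the dish, case back midway, and the bystanders where they were. All fits are within about 1 to 2 mm of target, so I'm handing in.

```bash
python3 -c "
from h import *
st(); print(manip.sign_off())"
```

```text
t 32.75 pos [512.2 -32.5 289.3] jaw 42.4 tilt [ 0.2 -0. ] gap 56.5 F [ 0.3  1.  -0.1]
the job is handed in; nothing more can be done
None
```

I set out all five parts in the order asked and handed the job in at 32.8 s, with the arm clear of everything.

The last wrist-camera fits, with targets worked out from the measured cushion and dish:

| Part | Result |
|---|---|
| Case | About 1 mm from the cushion centre |
| Case back | About 1.5 mm from midway between cushion and dish |
| Cover, over the movement | 88 mm behind the cushion, so about 20 mm clear |
| Loupe | 71 mm behind the dish, so about 21 mm clear |

- **Movement:** it stood within 1 mm of its spot before the cover went on. I felt no contact force while lowering the cover, but the movement can't be measured underneath it.
- **Case back slip:** on the first try the fingers closed on top of the disc, pressing with about 12 N. I reopened, went lower and got a good grip.
- **Camera disagreement:** the scene camera reads about 2–3 mm further out in x than the wrist camera. It shifts all parts alike, so the spacings still agree. Its case and case back fits were looser, at 2–3 mm from the targets, on few pixels.
- **Bystanders:** the die, screwdriver and case opener looked unmoved in the final pictures; I did not measure them again.

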